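# Set the leak-test orifice turret and open the supply

### The job

First lift the white absorbent jug from in front of the orifice selector and set it down gently, upright, in the middle of the round black mat. Then turn the selector's turret, click by click, until the yellow port stands under the red pointer line and has settled in its click, let go of it, and only then swing the red valve lever all the way over to open. Keep the jug upright and leave the amber bottle, the gauge, the beaker and the green filter where they stand.

Things in the scene. Friction and masses are not known exactly. Their poses are not given: they have to be found in the camera images.
- face_centre (a point): Centre of the selector's turret disc, on its upper face, 115 mm above the table; fixed to the housing, does not turn. z points straight out of the disc, along the shaft; the disc leans 25 degrees towards the robot. x lies in the disc's face and points uphill, to the pointer and away from the robot; y is level. Aluminium disc, 160 mm across. This frame is the face frame.
- hub_top (a point): Top of the steel hub (44 mm across, 18 mm tall) at the disc's centre. Round it six stubs, the ports (18 mm across, 45 mm tall, upright on the disc along the face z), stand 62 mm from the shaft, 60 degrees apart; one yellow, five black. All may be gripped. The white housing under the disc reaches 54 mm below its face, face x -80 to 110 and y -90 to 90 mm, on a foot 190 mm square.
- cover_edge (a point): Middle of the near upper edge of a fixed clear cover plate, 4 mm thick, 56 to 60 mm above the disc's face over its uphill part: face x from 8 to 108 mm, y -102 to 102 mm; clear side walls at y = -100 and 100 mm from x = 30 to 100 mm. The ports at the pointer and one click either side of it stand under the cover; the other three are in the open.
- yellow_port (a point): Centre of the yellow port (half-way up its 45 mm), 62 mm from the turret's shaft; it turns with the turret.
- pointer (a point): Where the centre of the yellow port must come: on the uphill side of the face (x = 62 mm, y = 0, z = 22.5 mm in the frame of face_centre), under the red line on the clear cover.
- turret (a joint): Turning angle of the turret in rad: 0 (or any multiple of 2 pi) when the yellow port is at the pointer; grows anticlockwise as seen looking down on the disc. Turns freely either way. It clicks every 60 degrees (1.047 rad): a spring pawl draws it into the nearest click, with a port at the pointer (very rarely it starts poised half-way). Passing a click takes about 10 N at a port.
- jug_centre (a point): Centre of the loose white plastic jug, half-way up its 191 mm height (95.5 mm above its underside). Body 120 mm (own x) by 76 mm (own y) by 125 mm tall, a shoulder up to 145 mm, a blue cap 46 mm across at x = +38 mm reaching 182 mm high, and a carrying handle. About 0.6 kg. z points up.
- jug_handle (a point): Middle of the jug's handle bar: 76 mm long along the jug's x, 22 mm wide (y), 18 mm high, its centre 182 mm above the jug's underside and 22 mm from the jug's middle towards -x. Free gap of 28 mm under the bar, between its two legs, which are 48 mm apart; nothing beside it.
- mat_centre (a point): Centre of the upper face of the fixed round black rubber mat, 190 mm across, 4 mm thick.
- valve_base: Fixed grey block of the supply valve, 100 x 70 mm and 30 mm tall, origin at the centre of its underside, z up; the lever turns about an axis along the block's y, 40 mm above the table, and swings in the block's x-z plane from leaning to -x (shut) to leaning to +x (open). Brass body 36 mm across round that axis, reaching 58 mm high.
- lever_tip (a point): Free end of the red valve lever, 110 mm from its axis; round bar, 20 mm thick over the red outer 45 mm, 12 mm below that; rounded end. It rises to 160 mm above the table half-way through its swing.
- valve (a joint): Angle of the valve lever in rad: 0 shut (leaning 0.5 rad from upright to the block's -x), 1.0 fully open (leaning 0.5 rad to +x, at a stop). Stays where it is left; takes about 2 N at the tip.
- bottle_centre (a point): Middle of a loose amber bottle, 60 mm across, 150 mm tall (centre 75 mm up), beside the selector: leave it.
- gauge_centre (a point): Middle of a loose pressure gauge on a foot, 60 x 70 mm foot, dial 66 mm across, 138 mm tall (centre 70 mm up), on the other side of the selector: leave it.
- beaker_centre (a point): Middle of a loose clear beaker, 70 mm across, 100 mm tall, on the robot's side of the mat or of the valve: leave it.
- filter_centre (a point): Middle of a loose green breathing filter standing on end, 68 mm across, 85 mm tall, on the robot's side of the valve or of the mat: leave it.
Mind the look-alikes: they are no part of the job. What is shaped like the part that bears jug_centre but purple is not meant. What is shaped like the valve_base but pink is not meant.

How it is judged (in metres and radians):
On the way, in this order (a step that is already met when the one before it is completed fails the run):
1. the jug stands upright and released on the mat (horizontal distance between jug_centre and mat_centre below 0.035 m and height (world z) of jug_centre below 0.104 m and angle between jug_centre's own z axis and vertical below 0.08 rad and contact force between the fingers and jug below 0.5 N), for 0.2 s.
2. the yellow port rests at the pointer, the turret released (distance between yellow_port and pointer below 0.008 m and velocity of joint turret between -0.1 and 0.1 rad/s and contact force between the fingers and turret below 0.5 N), for 0.3 s.
3. the valve lever is fully open (value of joint valve above 0.85 rad), for 0.1 s.
At the end, for the whole second after the job is handed in: The jug stands upright (within 0.08 rad) on the mat, its centre within 35 mm of the mat's centre; the yellow port is within 8 mm of the pointer point; the valve lever is at 0.85 rad or more; all released (horizontal distance between jug_centre and mat_centre below 0.035 m and height (world z) of jug_centre below 0.104 m and angle between jug_centre's own z axis and vertical below 0.08 rad and distance between yellow_port and pointer below 0.008 m and value of joint valve above 0.85 rad); the robot touches nothing.
It fails at once if the valve was opened before the yellow port was at the pointer (value of joint valve above 0.3 rad and distance between yellow_port and pointer above 0.015 m).
It fails at once if the jug was tipped (angle between jug_centre's own z axis and vertical above 0.5 rad).
It fails at once if the jug was dropped or banged on the mat (contact force between jug and mat above 70 N).
It fails at once if the amber bottle, the gauge, the beaker or the filter was disturbed (distance of any of bottle_centre, gauge_centre, beaker_centre, filter_centre from where it was at the start of the episode above 0.025 m).
It also fails if it takes over 67 s, if anything falls off the work surface, if the arm or the gripper's body presses on something with over 40 N, if the wrist force passes 120 N, or if a joint passes its speed limit or range.

### The arm

A 6-joint arm with a two-finger parallel gripper is mounted at the origin on the work surface. World frame = base frame: x ahead of the robot, y to its left, z up, the work surface at z = 0. Lengths are in mm, angles in rad, forces in N, time in s.
With the tool pointing down it reaches from about 275 to 1000 mm from the base axis. Payload 8.4 kg.
Tool frame: the origin (TCP) lies midway between the tips of the shut fingers; the grasp point (between the pads) lies 19 mm behind it; z points along the fingers, y is the line along which they close (so a half turn about z gives the same grasp; the last joint's range is limited). The gripper opens to 85 mm and grips with 20 to 120 N. Pads are 22 mm wide; open, the fingers measure 114 mm over their backs; the gripper's body (76 mm by 85 mm) begins 54 mm behind the grasp point. The pads swing forward as they close: fully open they stand 13 mm farther back than shut.
Start: joints at [1.15, 0.353, 1.633, -0, 1.155, -0.002], TCP at [254.164, 570.989, 231.281] pointing down, gripper open.
Joint ranges: [-2.63, 2.63], [-0.92, 2.1], [0.06, 2.66], [-1.3, 4.44], [0, 2.69], [-3.02, 3.02]. Speed limits (rad/s): [2.22, 2.22, 2.79, 3.14, 3.14, 3.14].

### API

Orientations are given as [roll, pitch, yaw] about the fixed x, y, z axes, in that order (R = Rz(yaw) Ry(pitch) Rx(roll)).
In Python, from rig import r, imaging gives the robot as it stands. The module is installed in compiled form; this text tells all that it offers.
- The arm moves only by the tool arm_command, never from a script. Its argument "deltas" is a list of rows, each an object of numbers: "hand": the finger opening in mm, from 0 to 85.4; "tx", "ty", "tz": the shift along the tool's x, y, z in mm; "wx", "wy", "wz": the turn, a rotation vector about the tool's x, y, z in rad. A call has 1 to 8 rows; each row shifts and turns the commanded pose from where the row before left it, along the tool's axes as they then stand; what a row does not reach is not made up. A row lasts 1/8 s, in which the tool goes at most 62.5 mm and 10.7 degrees, less where a joint would pass 70% of its speed; a pose out of reach is approached as far as the arm can. A call with a gripper value outside its range is refused whole. The fingers move at their own pace and stop on an object; "squeeze" is the grip in N (left out, the last holds). Time passes only in rows, so rows that do not move let the fingers close. It gives the time, the measured TCP pose, the force, the opening and the grip force at its end, in the units of the state.
- r.sense(): the state, without advancing time (a new reading comes with each control period).
- imaging.grab_frame(name): name is "scene" or "side" or "wrist"; returns a dict with "image" (400x640x3 uint8, red, green, blue), "mtx" (3x3 intrinsics, pixels), "world_to_cam" (4x4, takes a point from world to camera coordinates). Camera axes: x right, y up, looking along -z (the intrinsics and any distortion apply to the point x, -y, -z); pixel columns grow to the right and rows downward; lengths in mm; the calibration is good to about 2 mm. A picture is of the moment at which its call begins. There is no depth.
- r.sign_off(): hands the job in; it is judged then, once.
The state is a dict: "clock": time; "qpos": joint angles; "qvel": joint speeds; "joint_efforts": joint torques, N m; "eef_pos": TCP position; "tcp_rot": TCP orientation; "contact_force": force on the tool from outside, world axes, zero at the start; "wrist_torque": the same for the moment, N m; "opening": opening from 0.0 (shut) to 1.0 (fully open); "grasp_force": force on a finger pad.
Only numpy, scipy, OpenCV 4.12 (cv2) and the standard library are available. Lean on these libraries where they do the work, as an engineer would, in place of code of your own. Each camera call takes 0.05 s, during which the arm holds its last target. There are 200 camera calls.

## Working session

There is one attempt and no reset: what is moved stays moved. The work goes in short steps, Python scripts to look and compute and a tool call to move; the robot and the scene stay as the last step left them, time stands still between calls to the robot, and variables do not carry over. Pictures are saved under pics/ and viewed, at most 10 in all, crops included, and the job is handed in when it is done.

Besides the shell and the picture viewer there is one more tool, called after ">>>" by a JSON object that holds its "op" and its "data", one argument or row to a line. arm_command: Moves the arm, as the interface text tells. Its arguments: {"type":"object","properties":{"deltas":{"type":"array"},"squeeze":{"type":"number"}},"required":["deltas"]}

```bash
mkdir -p pics; cat > h.py <<'E'
import numpy as np, cv2
from rig import r, imaging
from scipy.spatial.transform import Rotation as R
def grab(n,save=None):
    f=imaging.grab_frame(n)
    if save: cv2.imwrite('pics/'+save,f['image'][:,:,::-1])
    return f
def ray(f,u,v):
    K=f['mtx'];T=f['world_to_cam']
    d=np.linalg.inv(K)@[u,v,1.]; d=np.array([d[0],-d[1],-d[2]])
    Rm=T[:3,:3]; return -Rm.T@T[:3,3], Rm.T@d/np.linalg.norm(d)
def onz(f,u,v,z):
    o,d=ray(f,u,v); return o+d*(z-o[2])/d[2]
def tri(*l):
    A=0;b=0
    for o,d in l:
        P=np.eye(3)-np.outer(d,d);A=A+P;b=b+P@o
    return np.linalg.solve(A,b)
def proj(f,p):
    T=f['world_to_cam'];c=T[:3,:3]@p+T[:3,3]; q=f['mtx']@[c[0],-c[1],-c[2]]; return q[:2]/q[2]
E
python3 - <<'E'
from h import *
a=grab('scene','s0.png');b=grab('side','d0.png');w=grab('wrist','w0.png')
np.set_printoptions(precision=4,suppress=True)
for n,f in (('sc',a),('sd',b),('wr',w)): 
    o,d=ray(f,320,200);print(n,o,d,f['mtx'][0,0]); np.savez(n+'0.npz',**f)
print(r.sense())
E
```

```text
sc [1389.5253  276.8852 1026.0087] [-0.6857 -0.271  -0.6756] 478.2427327658426
sd [ 470.9409 -823.5975  820.6452] [ 0.0312  0.7438 -0.6677] 383.14886059999657
wr [181.9462 602.184  374.1291] [ 0.2749 -0.147  -0.9502] 358.34093675228615
{'clock': 0.15, 'qpos': array([ 1.1496,  0.3535,  1.634 , -0.    ,  1.1552, -0.0024]), 'qvel': array([-0.0009, -0.0017, -0.0019,  0.0012,  0.002 ,  0.0009]), 'joint_efforts': array([ -0.0011, -60.5642, -34.2338,  -0.    ,   0.0061,   0.    ]), 'eef_pos': array([254.0138, 570.6596, 230.7321]), 'tcp_rot': array([-3.1405,  0.    ,  2.7228]), 'contact_force': array([-0.2986,  0.3371,  0.9541]), 'wrist_torque': array([-0.0163, -0.036 ,  0.0359]), 'grasp_force': 0.0, 'opening': 0.999162355393766}
```

View pics/s0.png

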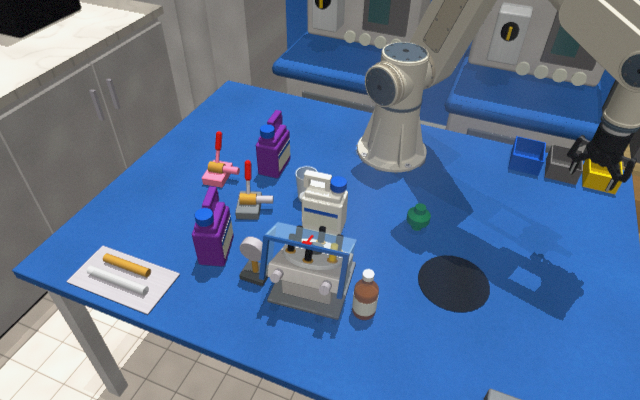

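View pics/d0.png

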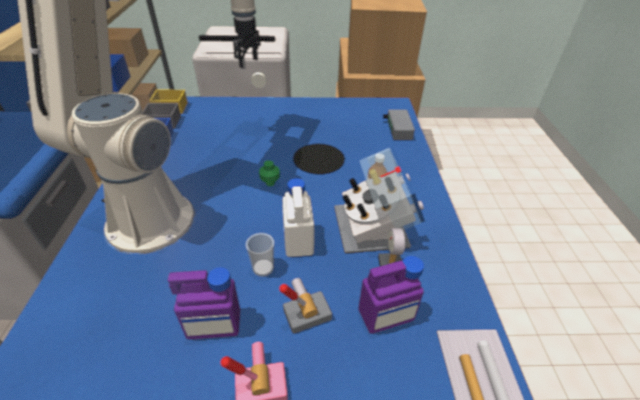

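The white jug is at scene (325,205) and side (298,222). The purple jugs at scene (273,150) and (213,235) are look-alikes. The grey valve is at scene (253,205) and side (307,310), and the pink one at scene (218,172) is a decoy. The mat is at scene (454,283) and side (319,158). The yellow port appears to be under the cover at side (375,174). I'll confirm this in an enlarged crop.

```bash
python3 - <<'E'
import numpy as np,cv2
s=np.load('sc0.npz')['image'];d=np.load('sd0.npz')['image']
A=cv2.resize(s[160:320,230:390],None,fx=2.5,fy=3.75,interpolation=3)[:600]
A=cv2.resize(s[150:320,220:390],(400,400),interpolation=3);B=cv2.resize(d[140:340,235:435],(400,400),interpolation=3)
cv2.imwrite('pics/c0.png',np.hstack([A,B])[:,:,::-1])
from h import *
a=dict(np.load('sc0.npz'));b=dict(np.load('sd0.npz'))
np.set_printoptions(precision=1,suppress=True)
def comps(f,lo,hi,n,amin=8):
    h=cv2.cvtColor(f['image'],cv2.COLOR_RGB2HSV);m=cv2.inRange(h,lo,hi)
    c,l,st,ce=cv2.connectedComponentsWithStats(m)
    for i in range(1,c):
        if st[i,4]>=amin: print(n,ce[i],st[i])
for f,n in((a,'sc'),(b,'sd')):
    comps(f,(0,0,0),(180,255,40),n+' blk',150)
    comps(f,(18,120,90),(32,255,255),n+' yel')
    comps(f,(0,190,120),(6,255,255),n+' red')
    comps(f,(105,180,100),(125,255,255),n+' blu',60)
    comps(f,(60,150,40),(85,255,255),n+' grn',30)
    
E
```

```text
sc blk [32.1 14.2] [   0    0   80   37 2101]
sc blk [509.2  30.2] [501  22  17  18 169]
sc blk [604.3 152.6] [ 567  122   68   68 1622]
sc yel [320.5   3.5] [319   0   4   8  32]
sc yel [509.   32.9] [506  26   7  15  45]
sc yel [595.2 175.8] [583 158  29  34 666]
sc yel [620.8 167.2] [619 161   4  14  36]
sc yel [214.8 166.6] [208 162  16  11 126]
sc yel [614.9 187.6] [608 181  14  13  66]
sc yel [247.4 198.4] [240 193  16  11 164]
sc yel [290.1 251.2] [286 249   9   4  15]
sc yel [126.3 264.7] [103 254  47  23 388]
sc yel [331.7 258.2] [328 255   8   7  49]
sc yel [307.3 261.1] [303 259  10   4  18]
sc yel [254.4 266.5] [252 261   6  12  56]
sc red [217.9 140.2] [216 132   5  18  79]
sc red [247.  169.9] [245 161   5  19  90]
sc red [307.6 240.6] [303 236   9   8  21]
sc blu [311.3  49.2] [ 274    0   87   87 2530]
sc blu [584.5 107.9] [ 552   71   62   68 1284]
sc blu [371.1 267.1] [   14    81   626   319 59973]
sc blu [338.  182.8] [331 174  16  18 219]
sc blu [319.8 212.2] [305 208  31   9  66]
sc blu [448.2 243.3] [442 231  14  24 111]
sc grn [419.1 216.1] [408 204  23  26 373]
sd blk [243.1  35.4] [200  20  74  38 566]
sd yel [169.8  97.1] [149  89  37  23 438]
sd yel [392.1 257.9] [390 255   5   6  14]
sd yel [308.6 306.5] [302 295  14  22 104]
sd yel [470.9 378.5] [461 356  21  44 232]
sd yel [258.1 369.3] [253 366  12   9  45]
sd yel [260.6 383.3] [253 373  15  20 109]
sd red [285.3 289.1] [281 286  10   8  38]
sd red [293.3 294.1] [292 292   4   5  13]
sd red [231.5 364.5] [222 358  22  15 125]
sd blu [295.2 182.6] [287 178  18  11 106]
sd blu [413.4 265.4] [404 256  19  22 269]
sd blu [218.3 275.8] [208 268  22  18 241]
```

View pics/c0.png

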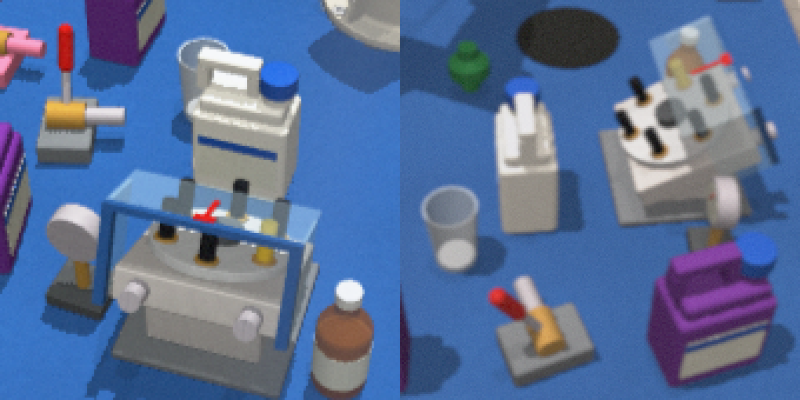

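The crop confirms the single white jug, with its handle towards -y and cap towards +y. The grey valve's lever leans towards the robot side. The yellow port is one click from the pointer on the +y side. Next I measure the jug, the mat and rough neighbour positions.

```bash
python3 - <<'E'
from h import *
a=dict(np.load('sc0.npz'));b=dict(np.load('sd0.npz'))
np.set_printoptions(precision=1,suppress=True)
# mat
for f,s in((a,(454,283)),(b,(319,158))):
    v=f['image'].max(2); print('matV',v[s[1],s[0]])
    m=(v<75).astype(np.uint8); c,l,st,ce=cv2.connectedComponentsWithStats(m); i=l[s[1],s[0]]
    cn=max(cv2.findContours((l==i).astype(np.uint8),0,1)[0],key=len)
    pts=np.array([onz(f,*p[0],4)[:2] for p in cn]).astype(np.float32)
    print('mat',cv2.fitEllipse(pts),st[i])
for f,n in((a,'sc'),(b,'sd')):  # table-plane-ish estimates
    pass
print('cap tri',tri(ray(a,338,182.5),ray(b,295.5,183)), onz(a,338,181,182))
print('handle', tri(ray(a,318.6,174.2),ray(b,297.5,197)), onz(a,318.6,174.2,191), onz(b,297.5,197,191))
for n,u,v,z in (('filter',419,216,42),('bottle',365,299,75),('beaker',307,181,50),('gauge',253,258,70),('valve tip',247,163,137),('yel',331.7,255,165)):
    print(n,onz(a,u,v,z))
for n,u,v,z in (('filter',269.5,172,42),('beaker',261,253,50),('valve tip',283,287,137)): print(n,onz(b,u,v,z))
# white handle bar rows in side
h=cv2.cvtColor(b['image'],cv2.COLOR_RGB2HSV)
m=cv2.inRange(h,(0,0,170),(180,70,255));c,l,st,ce=cv2.connectedComponentsWithStats(m[:, :])
for i in range(1,c):
    if st[i,4]>30 and 270<ce[i,0]<325 and 170<ce[i,1]<270: print(ce[i],st[i])
for y in range(184,215,3): print(y,np.where(m[y,275:325])[0]+275)
E
```

```text
matV 59
mat ((512.3829345703125, 318.1462097167969), (182.75253295898438, 185.05613708496094), 77.43140411376953) [ 418  256   71   56 3048]
matV 45
mat ((507.7563171386719, 315.2410583496094), (175.1466522216797, 182.50753784179688), 74.87136840820312) [ 293  144   51   30 1176]
cap tri [440.1 -44.1 178.2] [442.4 -45.6 182. ]
handle [ 443.5 -103.8  186.4] [ 446.5 -101.4  191. ] [ 444.9 -110.9  191. ]
filter [340.4 177.3  42. ]
bottle [707.9 128.8  75. ]
beaker [ 332.9 -186.    50. ]
gauge [ 695.  -182.4   70. ]
valve tip [ 421.5 -342.9  137. ]
yel [683.2  30.2 165. ]
filter [344.2 182.4  42. ]
beaker [ 348.3 -171.1   50. ]
valve tip [ 417.2 -339.3  137. ]
[295.3 207.8] [282 187  32  41 786]
184 []
187 [293 294 295 296 297 298 299 300]
190 [293 294 295 296 297 298 299 300 301]
193 [285 286 287 288 293 294 295 296 297 298 299 300 301]
196 [284 285 286 287 288 289 290 293 294 295 296 297 298 299 300 301 302 304
 305 306]
199 [282 283 284 285 286 287 288 289 290 291 292 293 294 295 296 297 298 299
 300 301 302 303 304 305 306 307 308]
202 [282 283 284 285 286 287 288 289 290 291 292 293 294 295 296 297 298 299
 300 301 302 303 304 305 306 307 308]
205 [282 283 284 285 286 287 288 289 290 291 292 293 294 295 296 297 298 299
 300 301 302 303 304 305 306 307 308 309]
208 [283 284 285 286 287 288 289 290 291 292 293 294 304 305 306 307 308 309
 310 311]
211 [283 284 285 286 287 288 289 290 291 292 293 294 295 303 304 305 306 307
 308 309]
214 [283 284 285 286 287 288 289 290 291 292 293 294 304 305 306 307 308 309
 310 311]
```

Jug cap is at about (441,-45) and handle at (444,-104), so the jug's x axis points along +y. The mat centre is at about (511,317). I turn the tool, rise, and go above the handle.

>>> {"op": "arm_command", "data": {
  "deltas": [
    {"wz":0.183,"tz":-17},
    {"wz":0.183,"tz":-17},
    {"wz":0.183,"tz":-17},
    {"wz":0.183,"tz":-17},
    {"wz":0.183,"tz":-17},
    {"wz":0.183,"tz":-15},
    {"tx":-57,"ty":12.9},
    {"tx":-57,"ty":12.9}
  ]
}}

```text
schema error: expected keys hand, tx, ty, tz, wx, wy, wz
```

>>> {"op": "arm_command", "data": {
  "deltas": [
    {"tx":-57,"ty":12.9},
    {"tx":-57,"ty":12.9},
    {"tx":-57,"ty":12.9},
    {"tx":-57,"ty":12.9},
    {"tx":-57,"ty":12.9},
    {"tx":-57,"ty":12.9},
    {"tx":-57,"ty":12.9},
    {"tx":-57,"ty":12.9}
  ]
}}

```text
schema error: expected keys hand, tx, ty, tz, wx, wy, wz
```

>>> {"op": "arm_command", "data": {
  "deltas": [
    {"tx":-57,"ty":12.9},
    {"tx":-57,"ty":12.9},
    {},
    {}
  ]
}}

```text
schema error: expected keys hand, tx, ty, tz, wx, wy, wz
```

```bash
python3 - <<'E'
from h import *
np.set_printoptions(precision=3,suppress=True)
s=r.sense();print(s['clock'],s['eef_pos'],s['tcp_rot'],s['qpos'],s['contact_force'])
f=grab('wrist','w1.png');np.savez('w1.npz',**f)
print(ray(f,320,200), 'exp handle',proj(f,[444,-104,191]),'cap',proj(f,[441,-45,182]))
E
```

```text
0.15 [254.014 570.66  230.732] [-3.141  0.     2.723] [ 1.15   0.353  1.634 -0.     1.155 -0.002] [-0.299  0.337  0.954]
(array([181.963, 602.222, 374.223]), array([ 0.275, -0.147, -0.95 ])) exp handle [-247.172  673.21 ] cap [-190.316  642.603]
```

View pics/w1.png

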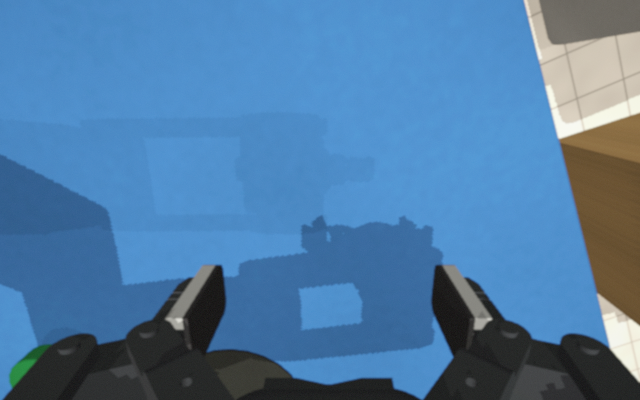

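That picture only shows the table and fingers from the start pose, because the moves were refused. Every row has to carry all seven keys.

>>> {"op": "arm_command", "data": {
  "deltas": [
    {"hand":85,"tx":0,"ty":0,"tz":-17,"wx":0,"wy":0,"wz":0.183},
    {"hand":85,"tx":0,"ty":0,"tz":-17,"wx":0,"wy":0,"wz":0.183},
    {"hand":85,"tx":0,"ty":0,"tz":-17,"wx":0,"wy":0,"wz":0.183},
    {"hand":85,"tx":0,"ty":0,"tz":-17,"wx":0,"wy":0,"wz":0.183},
    {"hand":85,"tx":0,"ty":0,"tz":-17,"wx":0,"wy":0,"wz":0.183},
    {"hand":85,"tx":0,"ty":0,"tz":-15,"wx":0,"wy":0,"wz":0.183},
    {"hand":85,"tx":-57,"ty":12.9,"tz":0,"wx":0,"wy":0,"wz":0},
    {"hand":85,"tx":-57,"ty":12.9,"tz":0,"wx":0,"wy":0,"wz":0}
  ]
}}

```text
clock: 1.2
eef_pos: [286.1, 457.4, 331.0]
tcp_rot: [3.142, 0.0, 1.626]
contact_force: [0.8, -1.0, 0.4]
opening: 0.992
grasp_force: 0.0
```

>>> {"op": "arm_command", "data": {
  "deltas": [
    {"hand":85,"tx":-57,"ty":12.9,"tz":0,"wx":0,"wy":0,"wz":0},
    {"hand":85,"tx":-57,"ty":12.9,"tz":0,"wx":0,"wy":0,"wz":0},
    {"hand":85,"tx":-57,"ty":12.9,"tz":0,"wx":0,"wy":0,"wz":0},
    {"hand":85,"tx":-57,"ty":12.9,"tz":0,"wx":0,"wy":0,"wz":0},
    {"hand":85,"tx":-57,"ty":12.9,"tz":0,"wx":0,"wy":0,"wz":0},
    {"hand":85,"tx":-57,"ty":12.9,"tz":0,"wx":0,"wy":0,"wz":0},
    {"hand":85,"tx":-57,"ty":12.9,"tz":0,"wx":0,"wy":0,"wz":0},
    {"hand":85,"tx":-57,"ty":12.9,"tz":0,"wx":0,"wy":0,"wz":0}
  ]
}}

```text
clock: 2.2
eef_pos: [413.9, 6.9, 331.5]
tcp_rot: [3.141, -0.0, 1.625]
contact_force: [0.7, 0.0, 1.2]
opening: 0.991
grasp_force: 0.0
```

>>> {"op": "arm_command", "data": {
  "deltas": [
    {"hand":85,"tx":-57,"ty":12.9,"tz":0,"wx":0,"wy":0,"wz":0},
    {"hand":85,"tx":-57,"ty":12.9,"tz":0,"wx":0,"wy":0,"wz":0},
    {"hand":85,"tx":0,"ty":0,"tz":0,"wx":0,"wy":0,"wz":0},
    {"hand":85,"tx":0,"ty":0,"tz":0,"wx":0,"wy":0,"wz":0}
  ]
}}

```text
clock: 2.7
eef_pos: [445.2, -103.5, 331.0]
tcp_rot: [-3.141, -0.001, 1.624]
contact_force: [-0.1, -0.1, -0.4]
opening: 0.997
grasp_force: 0.0
```

```bash
python3 - <<'E'
from h import *
np.set_printoptions(precision=3,suppress=True)
s=r.sense();print(s['clock'],s['eef_pos'],s['tcp_rot'],s['qpos'],s['contact_force'])
f=grab('wrist','w2.png');np.savez('w2.npz',**f)
print(ray(f,320,200), 'exp handle',proj(f,[444,-104,191]),'cap',proj(f,[441,-45,182]))
E
```

```text
2.7 [ 445.236 -103.529  330.979] [-3.141 -0.001  1.624] [-0.232 -0.006  1.847  0.     1.301 -0.285] [-0.116 -0.147 -0.392]
(array([440.767, -25.743, 474.54 ]), array([-0.006, -0.309, -0.951])) exp handle [326.811 184.195] cap [326.952 109.395]
```

View pics/w2.png

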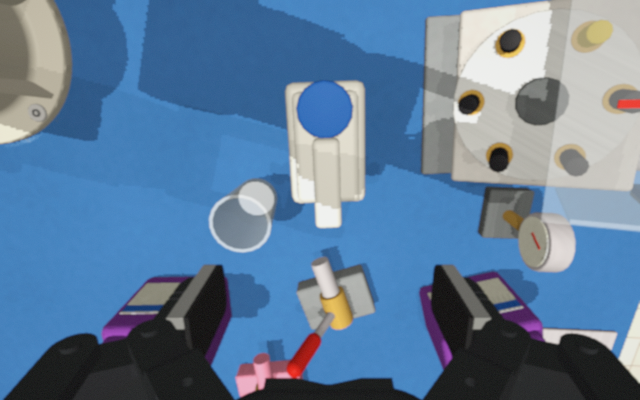

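The wrist view shows the cap at (325,109) and the handle bar from (327,138) to (327,228). Hub top is at (541,101). Black port tops are at (511,41), (470,103) and (499,157), and the pointer port, under the red line, is at about (620,98). The yellow port is at (597,33). The valve block is around (336,297) with its red tip at about (293,368).

```bash
cat > face.py <<'E'
from h import *
from scipy.optimize import least_squares
def frame(p):
    th=np.radians(25); c,s=np.cos(p[2]),np.sin(p[2])
    x=np.array([c*np.cos(th),s*np.cos(th),np.sin(th)]); y=np.array([-s,c,0]); z=np.cross(x,y)
    return np.array([p[0],p[1],115.]),np.column_stack([x,y,z])
def pt(p,q): o,M=frame(p); return o+M@np.array(q,float)
def port(a,z=45): return [62*np.cos(np.radians(a)),62*np.sin(np.radians(a)),z]
E
python3 - <<'E'
from face import *
np.set_printoptions(precision=1,suppress=True)
f=dict(np.load('w2.npz'))
h=onz(f,327,183,191);c=onz(f,325,109,182);print('handle',h,'cap',c,'ends',onz(f,327,138,191),onz(f,327,228,191),'angle',np.degrees(np.arctan2(*(c-h)[[1,0]])))
obs=[([0,0,18],(541,101)),(port(120),(511,41)),(port(180),(470,103)),(port(240),(499,157)),(port(60),(597,33)),(port(300),(573,158))]
fun=lambda p:np.concatenate([proj(f,pt(p,q))-u for q,u in obs])
s=least_squares(fun,[640,-25,0]);p=s.x;print('face',p,np.degrees(p[2]),s.fun);np.save('face.npy',p)
for n,q in (('180',port(180)),('120',port(120)),('240',port(240)),('cover',[8,0,60]),('pointer',[62,0,22.5])): print(n,pt(p,q))
a=dict(np.load('sc0.npz'));b=dict(np.load('sd0.npz'))
print('valve corners z30',[onz(f,u,v,30)[:2] for u,v in ((297,287),(365,264),(376,296))])
print('tip',tri(ray(a,247,162),ray(b,283,287),ray(f,293,369)))
print('brass axis', onz(f,320,262,40)[:2], onz(f,338,312,55)[:2])
print('beaker',onz(f,240,223,100)[:2],'bottle tri',onz(a,365,299,75)[:2])
E
```

```text
handle [ 444.1 -103.   191. ] cap [439.4 -44.8 182. ] ends [442.2 -66.3 191. ] [ 446.2 -142.7  191. ] angle 94.58222980490349
face [645.6 -28.4   0.1] 5.707909563353422 [-0.2 -1.3 -0.9 -3.9 -3.3  0.1 -1.3  4.3  1.9 -3.7  3.3  6.6]
180 [570.7 -35.8 129.6]
120 [593.4  20.4 142.7]
240 [604.  -86.5 142.7]
cover [627.6 -30.2 172.8]
pointer [692.  -23.7 161.6]
valve corners z30 [array([ 411.6, -301.2]), array([ 504.6, -259.9]), array([ 524.5, -309.8])]
tip [ 417.9 -342.5  139.4]
brass axis [ 442.2 -254.9] [ 470.3 -321.7]
beaker [ 350.2 -179.4] bottle tri [707.9 128.8]
```

>>> {"op": "arm_command", "data": {
  "deltas": [
    {"hand":85,"tx":5,"ty":-1,"tz":50,"wx":0,"wy":0,"wz":-0.02},
    {"hand":85,"tx":0,"ty":0,"tz":50,"wx":0,"wy":0,"wz":0},
    {"hand":85,"tx":0,"ty":0,"tz":40,"wx":0,"wy":0,"wz":0},
    {"hand":60,"tx":0,"ty":0,"tz":26,"wx":0,"wy":0,"wz":0},
    {"hand":25,"tx":0,"ty":0,"tz":0,"wx":0,"wy":0,"wz":0},
    {"hand":10,"tx":0,"ty":0,"tz":0,"wx":0,"wy":0,"wz":0},
    {"hand":10,"tx":0,"ty":0,"tz":0,"wx":0,"wy":0,"wz":0},
    {"hand":10,"tx":0,"ty":0,"tz":0,"wx":0,"wy":0,"wz":0}
  ],
  "squeeze": 70
}}

```text
clock: 3.75
eef_pos: [444.9, -98.5, 166.8]
tcp_rot: [3.14, 0.0, 1.645]
contact_force: [-2.6, 3.2, 7.1]
opening: 0.245
grasp_force: 69.8
```

>>> {"op": "arm_command", "data": {
  "deltas": [
    {"hand":10,"tx":0,"ty":0,"tz":0,"wx":0,"wy":0,"wz":0},
    {"hand":10,"tx":0,"ty":0,"tz":0,"wx":0,"wy":0,"wz":0}
  ]
}}

```text
clock: 4.0
eef_pos: [444.9, -98.5, 166.8]
tcp_rot: [3.14, 0.0, 1.645]
contact_force: [-2.7, 2.7, 7.1]
opening: 0.245
grasp_force: 69.7
```

>>> {"op": "arm_command", "data": {
  "deltas": [
    {"hand":10,"tx":0,"ty":0,"tz":-10,"wx":0,"wy":0,"wz":0},
    {"hand":10,"tx":0,"ty":0,"tz":-20,"wx":0,"wy":0,"wz":0},
    {"hand":10,"tx":0,"ty":0,"tz":-30,"wx":0,"wy":0,"wz":0},
    {"hand":10,"tx":0,"ty":0,"tz":-30,"wx":0,"wy":0,"wz":0},
    {"hand":10,"tx":0,"ty":0,"tz":-20,"wx":0,"wy":0,"wz":0},
    {"hand":10,"tx":13.4,"ty":3.6,"tz":0,"wx":0,"wy":0,"wz":0},
    {"hand":10,"tx":30,"ty":7,"tz":0,"wx":0,"wy":0,"wz":0},
    {"hand":10,"tx":40,"ty":10,"tz":0,"wx":0,"wy":0,"wz":0}
  ]
}}

```text
clock: 5.0
eef_pos: [458.1, -12.8, 274.3]
tcp_rot: [-3.14, -0.0, 1.643]
contact_force: [0.8, -0.0, -4.9]
opening: 0.244
grasp_force: 69.4
```

>>> {"op": "arm_command", "data": {
  "deltas": [
    {"hand":10,"tx":50,"ty":12,"tz":0,"wx":0,"wy":0,"wz":0},
    {"hand":10,"tx":50,"ty":12,"tz":0,"wx":0,"wy":0,"wz":0},
    {"hand":10,"tx":50,"ty":13,"tz":0,"wx":0,"wy":0,"wz":0},
    {"hand":10,"tx":50,"ty":13,"tz":0,"wx":0,"wy":0,"wz":0},
    {"hand":10,"tx":50,"ty":12,"tz":0,"wx":0,"wy":0,"wz":0},
    {"hand":10,"tx":40,"ty":10,"tz":0,"wx":0,"wy":0,"wz":0},
    {"hand":10,"tx":20,"ty":5,"tz":0,"wx":0,"wy":0,"wz":0},
    {"hand":10,"tx":0,"ty":0,"tz":0,"wx":0,"wy":0,"wz":0}
  ]
}}

```text
clock: 6.0
eef_pos: [511.8, 302.1, 273.9]
tcp_rot: [-3.14, 0.001, 1.647]
contact_force: [0.7, 0.7, -6.5]
opening: 0.238
grasp_force: 69.4
```

```bash
python3 - <<'E'
from h import *
np.set_printoptions(precision=3,suppress=True)
s=r.sense();print(s['clock'],s['eef_pos'],s['tcp_rot'],s['contact_force'],s['opening'])
a=grab('scene');b=grab('side');np.savez('sc1.npz',**a);np.savez('sd1.npz',**b)
A=cv2.resize(a['image'][130:330,360:560],(400,400),interpolation=3);B=cv2.resize(b['image'][50:250,230:430],(400,400),interpolation=3)
cv2.imwrite('pics/c1.png',np.hstack([A,B])[:,:,::-1])
E
```

```text
6.0 [511.777 302.135 273.947] [-3.14   0.001  1.647] [ 0.701  0.725 -6.484] 0.23811496675341728
```

View pics/c1.png

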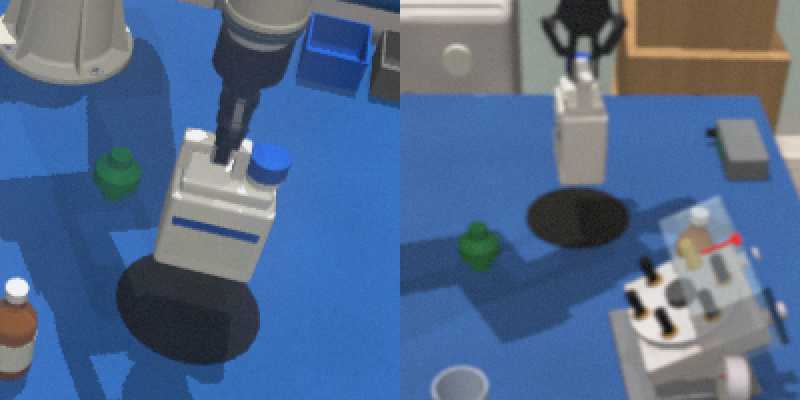

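The jug hangs level over the mat: its stripe slope matches the one from before the lift. Now I lower it gently.

>>> {"op": "arm_command", "data": {
  "deltas": [
    {"hand":10,"tx":0,"ty":0,"tz":15,"wx":0,"wy":0,"wz":0},
    {"hand":10,"tx":0,"ty":0,"tz":30,"wx":0,"wy":0,"wz":0},
    {"hand":10,"tx":0,"ty":0,"tz":25,"wx":0,"wy":0,"wz":0},
    {"hand":10,"tx":0,"ty":0,"tz":15,"wx":0,"wy":0,"wz":0},
    {"hand":10,"tx":0,"ty":0,"tz":8,"wx":0,"wy":0,"wz":0},
    {"hand":10,"tx":0,"ty":0,"tz":4,"wx":0,"wy":0,"wz":0},
    {"hand":10,"tx":0,"ty":0,"tz":3,"wx":0,"wy":0,"wz":0},
    {"hand":10,"tx":0,"ty":0,"tz":1,"wx":0,"wy":0,"wz":0}
  ]
}}

```text
clock: 7.1
eef_pos: [512.9, 301.0, 174.7]
tcp_rot: [3.141, -0.0, 1.645]
contact_force: [-0.3, -0.4, -5.7]
opening: 0.248
grasp_force: 69.3
```

>>> {"op": "arm_command", "data": {
  "deltas": [
    {"hand":10,"tx":0,"ty":0,"tz":1,"wx":0,"wy":0,"wz":0},
    {"hand":10,"tx":0,"ty":0,"tz":0.5,"wx":0,"wy":0,"wz":0}
  ]
}}

```text
clock: 7.35
eef_pos: [512.7, 300.9, 173.0]
tcp_rot: [3.141, -0.0, 1.645]
contact_force: [0.5, 0.4, -5.4]
opening: 0.241
grasp_force: 69.3
```

>>> {"op": "arm_command", "data": {
  "deltas": [
    {"hand":10,"tx":0,"ty":0,"tz":0.8,"wx":0,"wy":0,"wz":0},
    {"hand":10,"tx":0,"ty":0,"tz":0.8,"wx":0,"wy":0,"wz":0},
    {"hand":10,"tx":0,"ty":0,"tz":0.5,"wx":0,"wy":0,"wz":0},
    {"hand":10,"tx":0,"ty":0,"tz":0,"wx":0,"wy":0,"wz":0}
  ]
}}

```text
clock: 7.85
eef_pos: [512.7, 300.8, 171.0]
tcp_rot: [3.141, 0.0, 1.645]
contact_force: [-0.2, -2.3, -1.3]
opening: 0.245
grasp_force: 69.9
```

Touching down. Half a millimetre more, then release slowly and rise.

>>> {"op": "arm_command", "data": {
  "deltas": [
    {"hand":10,"tx":0,"ty":0,"tz":0.5,"wx":0,"wy":0,"wz":0},
    {"hand":24,"tx":0,"ty":0,"tz":0,"wx":0,"wy":0,"wz":0},
    {"hand":35,"tx":0,"ty":0,"tz":0,"wx":0,"wy":0,"wz":0},
    {"hand":60,"tx":0,"ty":0,"tz":0,"wx":0,"wy":0,"wz":0},
    {"hand":60,"tx":0,"ty":0,"tz":0,"wx":0,"wy":0,"wz":0},
    {"hand":60,"tx":0,"ty":0,"tz":-30,"wx":0,"wy":0,"wz":0},
    {"hand":60,"tx":0,"ty":0,"tz":-50,"wx":0,"wy":0,"wz":0},
    {"hand":60,"tx":0,"ty":0,"tz":-50,"wx":0,"wy":0,"wz":0}
  ]
}}

```text
clock: 8.85
eef_pos: [512.5, 300.8, 301.4]
tcp_rot: [-3.141, 0.0, 1.645]
contact_force: [-0.4, 0.1, 0.4]
opening: 0.695
grasp_force: 0.0
```

```bash
python3 - <<'E'
from face import *
np.set_printoptions(precision=1,suppress=True)
print(r.sense()['eef_pos'],r.sense()['contact_force'])
a=grab('scene');b=grab('side')
for f,n in((a,'sc'),(b,'sd')):
    np.savez(n+'2.npz',**f)
    h=cv2.cvtColor(f['image'],cv2.COLOR_RGB2HSV);m=cv2.inRange(h,(105,180,100),(125,255,255))
    print(n,'cap expected',proj(f,[508.5,355,185]))
p=np.load('face.npy'); u=proj(a,pt(p,[0,0,18])).astype(int); w=proj(b,pt(p,[0,0,18])).astype(int); print(u,w)
A=cv2.resize(a['image'][u[1]-50:u[1]+50,u[0]-50:u[0]+50],(400,400),interpolation=3)
B=cv2.resize(b['image'][w[1]-40:w[1]+40,w[0]-40:w[0]+40],(400,400),interpolation=3)
C=cv2.resize(a['image'][190:310,400:500],(333,200*2),interpolation=3)
D=np.hstack([A,B]);E=np.zeros((200,800,3),np.uint8)
E[:,:300]=cv2.resize(a['image'][170:310,330:540],(300,200));E[:,300:600]=cv2.resize(b['image'][70:210,220:430],(300,200))
cv2.imwrite('pics/c2.png',np.vstack([D,E])[:,:,::-1])
E
```

```text
[512.5 300.8 301.4] [-0.4  0.1  0.4]
sc cap expected [483.9 238.8]
sd cap expected [318.9 107.3]
[315 244] [368 193]
```

View pics/c2.png

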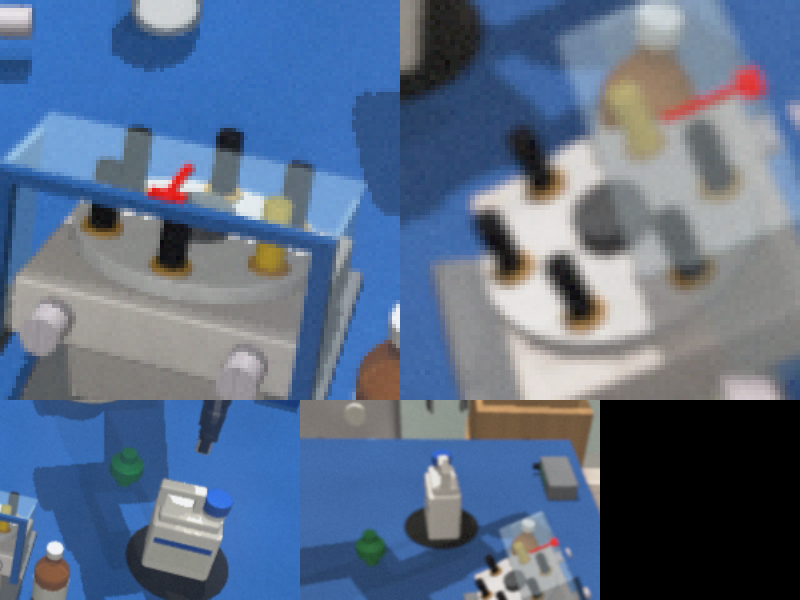

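The jug stands released near the middle of the mat. In the selector crop the open port tops are at scene (340,236), (322.5,227.5) and (299.5,227), and at side (352,180), (346,197) and (360,205). I fit the face pose to all three views.

```bash
python3 - <<'E'
from face import *
np.set_printoptions(precision=2,suppress=True)
a=dict(np.load('sc2.npz'));b=dict(np.load('sd2.npz'));w=dict(np.load('w2.npz'))
H='H'
O=[(w,H,(541,101)),(w,120,(511,41)),(w,180,(469,103)),(w,240,(498,158)),(w,60,(598,32)),(w,300,(573,158)),
(a,120,(339.8,236)),(a,180,(322.5,228)),(a,240,(299.5,227.5)),
(b,H,(369.6,196.4)),(b,120,(352.2,180.5)),(b,180,(345.8,197)),(b,240,(359.6,205)),(b,60,(373,171))]
fun=lambda p:np.concatenate([proj(f,pt(p,[0,0,18] if q==H else port(q+p[3]*100)))-u for f,q,u in O])
s=least_squares(fun,[645,-28,.1,0],loss='soft_l1');p=s.x;print(p,'yaw',np.degrees(p[2]),'off',p[3]*100);print(s.fun.reshape(-1,2))
for q,A,B in((120,(339.8,236),(352.2,180.5)),(180,(322.5,228),(345.8,197)),(240,(299.5,227.5),(359.6,205))): print(q,tri(ray(a,*A),ray(b,*B)),pt(p,port(q)))
np.save('face.npy',p)
E
```

```text
[646.4  -29.73   0.1   -0.  ] yaw 5.54739967225567 off -0.21741487414029467
[[ 0.32  0.3 ]
 [ 0.15 -2.4 ]
 [-1.66  1.2 ]
 [-0.08  4.52]
 [ 1.96 -0.52]
 [ 3.29  8.3 ]
 [ 0.32 -0.98]
 [ 0.43 -1.52]
 [ 0.46 -1.66]
 [-0.61 -2.61]
 [-0.48 -1.29]
 [-1.05 -1.19]
 [-0.59 -0.14]
 [-0.79 -0.28]]
120 [595.6   18.5  139.28] [594.32  19.16 142.68]
180 [574.3  -37.13 125.94] [571.54 -37.   129.58]
240 [607.18 -86.81 140.32] [604.7  -87.72 142.68]
```

```bash
cat > plan.py <<'E'
from face import *
np.set_printoptions(precision=3,suppress=True)
p=np.load('face.npy')
def toolR():
    o,M=frame(p); return M@np.column_stack([[-.866,.5,0],[.5,.866,0],[0,0,-1]])
def cur():
    s=r.sense(); return s['eef_pos'],R.from_euler('xyz',s['tcp_rot'])
E
python3 - <<'E'
from plan import *
x,Rc=cur(); Rt=R.from_matrix(toolR())
rv=(Rc.inv()*Rt).as_rotvec(); print('rotvec',rv,np.degrees(np.linalg.norm(rv)),'per7',rv/7)
t=pt(p,[-62,0,90]);print('hover',t,'tool delta',Rt.inv().apply(t-x))
P=lambda a,z:pt(p,port(a,z))
prev=P(180,15)
for a in range(170,110,-10): q=P(a,15);print(a,Rt.inv().apply(q-prev));prev=q
E
```

```text
rotvec [-0.389 -0.223 -1.054] 65.62199539652278 per7 [-0.056 -0.032 -0.151]
hover [552.616 -38.835 170.365] tool delta [-125.209 -323.972  125.046]
170 [4.567 9.795 0.   ]
160 [ 2.797 10.439 -0.   ]
150 [ 0.942 10.766  0.   ]
140 [-0.942 10.766  0.   ]
130 [-2.797 10.439 -0.   ]
120 [-4.567  9.795  0.   ]
```

>>> {"op": "arm_command", "data": {
  "deltas": [
    {"hand":46,"tx":0,"ty":0,"tz":0,"wx":-0.0556,"wy":-0.0319,"wz":-0.1506},
    {"hand":46,"tx":0,"ty":0,"tz":0,"wx":-0.0556,"wy":-0.0319,"wz":-0.1506},
    {"hand":46,"tx":0,"ty":0,"tz":0,"wx":-0.0556,"wy":-0.0319,"wz":-0.1506},
    {"hand":46,"tx":0,"ty":0,"tz":0,"wx":-0.0556,"wy":-0.0319,"wz":-0.1506},
    {"hand":46,"tx":0,"ty":0,"tz":0,"wx":-0.0556,"wy":-0.0319,"wz":-0.1506},
    {"hand":46,"tx":0,"ty":0,"tz":0,"wx":-0.0556,"wy":-0.0319,"wz":-0.1506},
    {"hand":46,"tx":0,"ty":0,"tz":0,"wx":-0.0556,"wy":-0.0319,"wz":-0.1506}
  ]
}}

```text
clock: 9.82
eef_pos: [512.3, 301.0, 299.7]
tcp_rot: [2.921, 0.371, 2.68]
contact_force: [0.7, -0.6, -0.2]
opening: 0.539
grasp_force: 0.0
```

>>> {"op": "arm_command", "data": {
  "deltas": [
    {"hand":46,"tx":-15.6,"ty":-40.5,"tz":15.6,"wx":0,"wy":0,"wz":0},
    {"hand":46,"tx":-15.6,"ty":-40.5,"tz":15.6,"wx":0,"wy":0,"wz":0},
    {"hand":46,"tx":-15.6,"ty":-40.5,"tz":15.6,"wx":0,"wy":0,"wz":0},
    {"hand":46,"tx":-15.6,"ty":-40.5,"tz":15.6,"wx":0,"wy":0,"wz":0},
    {"hand":46,"tx":-15.6,"ty":-40.5,"tz":15.6,"wx":0,"wy":0,"wz":0},
    {"hand":46,"tx":-15.6,"ty":-40.5,"tz":15.6,"wx":0,"wy":0,"wz":0},
    {"hand":46,"tx":-15.6,"ty":-40.5,"tz":15.6,"wx":0,"wy":0,"wz":0},
    {"hand":46,"tx":-16,"ty":-40.5,"tz":15.6,"wx":0,"wy":0,"wz":0}
  ]
}}

```text
clock: 10.82
eef_pos: [548.8, -42.5, 165.0]
tcp_rot: [2.921, 0.37, 2.674]
contact_force: [0.4, 0.8, 0.1]
opening: 0.541
grasp_force: 0.0
```

>>> {"op": "arm_command", "data": {
  "deltas": [
    {"hand":46,"tx":0,"ty":0,"tz":0,"wx":0,"wy":0,"wz":0},
    {"hand":46,"tx":0,"ty":0,"tz":0,"wx":0,"wy":0,"wz":0}
  ]
}}

```text
clock: 11.08
eef_pos: [548.7, -40.9, 165.5]
tcp_rot: [2.921, 0.369, 2.674]
contact_force: [-1.1, 0.6, 0.3]
opening: 0.536
grasp_force: 0.0
```

```bash
python3 - <<'E'
from plan import *
x,Rc=cur();t=pt(p,[-62,0,90]);print(r.sense()['clock'],x,'miss',Rc.inv().apply(t-x),'rot',(Rc.inv()*R.from_matrix(toolR())).as_rotvec(),r.sense()['opening'])
f=grab('wrist','w3.png');np.savez('w3.npz',**f)
for a in range(0,360,60): print(a,proj(f,pt(p,port(a))))
print('tcp',proj(f,x))
E
```

```text
11.075 [548.725 -40.91  165.469] miss [-4.131  4.319 -2.775] rot [-0.008 -0.006  0.001] 0.5363413263133899
0 [430.155 388.495]
60 [488.849 318.684]
120 [446.67  237.199]
180 [336.648 236.832]
240 [285.113 317.761]
300 [335.316 387.967]
tcp [328.593 266.273]
```

View pics/w3.png

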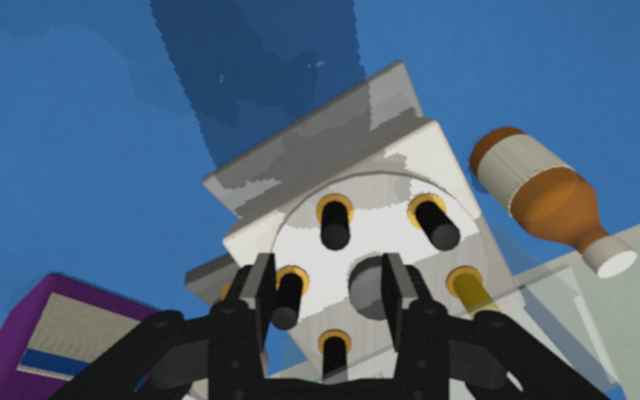

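The wrist view shows the 180° port top at (335,237) and the 120° top at (445,236). Both are within 2 px of prediction, so the face fit is good. I correct by the measured miss, descend around the near port, and narrow the fingers to a loose cage.

>>> {"op": "arm_command", "data": {
  "deltas": [
    {"hand":46,"tx":-4,"ty":4.3,"tz":0,"wx":-0.008,"wy":-0.006,"wz":0},
    {"hand":46,"tx":0,"ty":0,"tz":25,"wx":0,"wy":0,"wz":0},
    {"hand":46,"tx":0,"ty":0,"tz":25,"wx":0,"wy":0,"wz":0},
    {"hand":46,"tx":0,"ty":0,"tz":22,"wx":0,"wy":0,"wz":0},
    {"hand":30,"tx":0,"ty":0,"tz":0,"wx":0,"wy":0,"wz":0},
    {"hand":30,"tx":0,"ty":0,"tz":0,"wx":0,"wy":0,"wz":0},
    {"hand":30,"tx":0,"ty":0,"tz":0,"wx":0,"wy":0,"wz":0}
  ]
}}

```text
clock: 12.0
eef_pos: [584.5, -35.6, 103.9]
tcp_rot: [2.912, 0.377, 2.673]
contact_force: [-0.0, -0.4, -0.9]
opening: 0.352
grasp_force: 0.0
```

```bash
python3 - <<'E'
from plan import *
x,Rc=cur();t=pt(p,port(180,15));s=r.sense();print(s['clock'],x,'miss',Rc.inv().apply(t-x),s['opening']*85.4,s['contact_force'],s['grasp_force'])
E
```

```text
12.0 [584.545 -35.598 103.918] miss [ 0.805 -0.619  1.213] 30.03063509375281 [-0.015 -0.44  -0.895] 0.0
```

>>> {"op": "arm_command", "data": {
  "deltas": [
    {"hand":30,"tx":2.6,"ty":4.8,"tz":0,"wx":0,"wy":0,"wz":0},
    {"hand":30,"tx":2,"ty":5,"tz":0,"wx":0,"wy":0,"wz":0},
    {"hand":30,"tx":1.6,"ty":5.2,"tz":0,"wx":0,"wy":0,"wz":0},
    {"hand":30,"tx":1.2,"ty":5.3,"tz":0,"wx":0,"wy":0,"wz":0},
    {"hand":30,"tx":0.7,"ty":5.4,"tz":0,"wx":0,"wy":0,"wz":0},
    {"hand":30,"tx":0.3,"ty":5.4,"tz":0,"wx":0,"wy":0,"wz":0},
    {"hand":30,"tx":-0.3,"ty":5.4,"tz":0,"wx":0,"wy":0,"wz":0},
    {"hand":30,"tx":-0.7,"ty":5.4,"tz":0,"wx":0,"wy":0,"wz":0}
  ]
}}

```text
clock: 13.0
eef_pos: [593.8, 5.7, 109.4]
tcp_rot: [2.912, 0.376, 2.673]
contact_force: [-1.1, -0.9, -0.0]
opening: 0.347
grasp_force: 0.1
```

>>> {"op": "arm_command", "data": {
  "deltas": [
    {"hand":30,"tx":-1.2,"ty":5.3,"tz":0,"wx":0,"wy":0,"wz":0},
    {"hand":30,"tx":-1.6,"ty":5.2,"tz":0,"wx":0,"wy":0,"wz":0},
    {"hand":30,"tx":-2,"ty":5,"tz":0,"wx":0,"wy":0,"wz":0},
    {"hand":30,"tx":-2.6,"ty":4.8,"tz":0,"wx":0,"wy":0,"wz":0},
    {"hand":30,"tx":0,"ty":0,"tz":0,"wx":0,"wy":0,"wz":0},
    {"hand":30,"tx":0,"ty":0,"tz":0,"wx":0,"wy":0,"wz":0},
    {"hand":36,"tx":0,"ty":0,"tz":0,"wx":0,"wy":0,"wz":0},
    {"hand":36,"tx":0,"ty":0,"tz":0,"wx":0,"wy":0,"wz":0}
  ]
}}

```text
clock: 14.0
eef_pos: [606.8, 20.5, 115.9]
tcp_rot: [2.913, 0.375, 2.673]
contact_force: [0.1, 0.6, 0.5]
opening: 0.424
grasp_force: 0.0
```

```bash
python3 - <<'E'
from plan import *
x,Rc=cur();t=pt(p,port(120,15));s=r.sense();print(s['clock'],x,'miss',Rc.inv().apply(t-x),s['opening']*85.4,s['contact_force'],s['grasp_force'])
b=grab('side');w=np.round(proj(b,pt(p,[0,0,18]))).astype(int)
a=grab('scene')
for f in(a,b):
    print([proj(f,pt(p,port(q))) for q in (0,60)])
u=np.round(proj(a,pt(p,[0,0,18]))).astype(int)
D=np.hstack([cv2.resize(f['image'][q[1]-45:q[1]+45,q[0]-45:q[0]+45],(400,400),interpolation=3) for f,q in((a,u),(b,w))]);print(u,w)
cv2.imwrite('pics/c3.png',D[:,:,::-1])
E
```

```text
14.0 [606.821  20.485 115.873] miss [ 0.002 -0.126  0.389] 36.16958056125198 [0.061 0.615 0.497] 0.0
[array([309.816, 243.323]), array([334.541, 243.706])]
[array([387.363, 178.422]), array([372.137, 170.721])]
[315 244] [369 194]
```

View pics/c3.png

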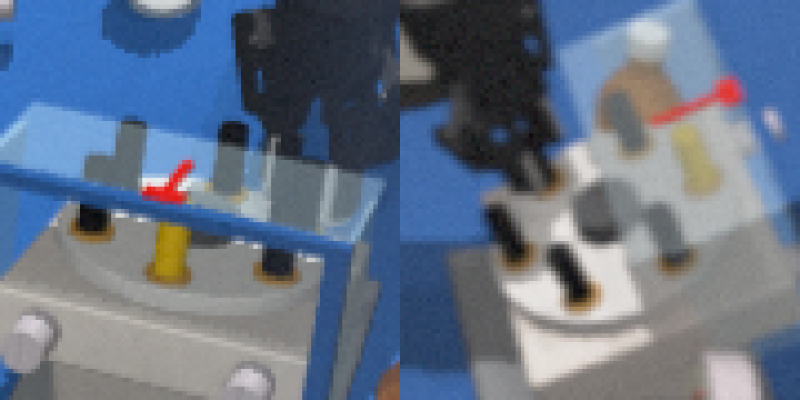

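The yellow port is under the pointer, at crop (170,240) in scene and (697,160) in side, with no finger force. I back straight out along the face normal and work out the valve move.

>>> {"op": "arm_command", "data": {
  "deltas": [
    {"hand":36,"tx":0,"ty":0,"tz":-20,"wx":0,"wy":0,"wz":0},
    {"hand":36,"tx":0,"ty":0,"tz":-30,"wx":0,"wy":0,"wz":0},
    {"hand":36,"tx":0,"ty":0,"tz":-40,"wx":0,"wy":0,"wz":0},
    {"hand":10,"tx":0,"ty":0,"tz":-50,"wx":0,"wy":0,"wz":0},
    {"hand":0,"tx":0,"ty":0,"tz":-50,"wx":0,"wy":0,"wz":0},
    {"hand":0,"tx":0,"ty":0,"tz":0,"wx":0,"wy":0,"wz":0}
  ]
}}

```text
clock: 14.85
eef_pos: [527.9, 12.6, 292.4]
tcp_rot: [2.909, 0.382, 2.672]
contact_force: [0.2, -0.4, -0.1]
opening: -0.001
grasp_force: 0.0
```

```bash
python3 - <<'E'
from plan import *
np.set_printoptions(precision=3,suppress=True)
a=grab('scene');b=grab('side');w=dict(np.load('w2.npz'))
print('purple',tri(ray(a,273,150),ray(b,209,305)),tri(ray(a,213,235),ray(b,391,300)),'pink',tri(ray(a,218,172),ray(b,260,383)))
# yellow port check
for f in(a,b):
    h=cv2.cvtColor(f['image'],cv2.COLOR_RGB2HSV);e=proj(f,pt(p,port(0,22.5)));m=cv2.inRange(h,(18,60,90),(34,255,255));c,l,st,ce=cv2.connectedComponentsWithStats(m)
    print('yellow',e,[(ce[i],st[i,4]) for i in range(1,c) if st[i,4]>15 and np.hypot(*(ce[i]-e))<15])
# block top face in wrist view: grey blob
base=np.array([467,-316.]);
for ang in (24,29):
    d=np.array([np.cos(np.radians(ang)),np.sin(np.radians(ang))]);n=np.array([-d[1],d[0]])
    for bx in ([467,-316],[465,-319],[471,-313]):
        print(ang,bx,[np.round(proj(w,[*(np.array(bx)+sx*50*d+sy*35*n),30])) .tolist() for sx,sy in((-1,1),(1,1),(1,-1),(-1,-1))])
g=w['image'][255:335,285:385].astype(int);gr=((g.max(2)-g.min(2))<22)&(g.max(2)>70)&(g.max(2)<190)
c,l,st,ce=cv2.connectedComponentsWithStats(gr.astype(np.uint8));i=1+np.argmax(st[1:,4]);cn=max(cv2.findContours((l==i).astype(np.uint8),0,1)[0],key=len)
print('hull',(cv2.approxPolyDP(cv2.convexHull(cn),3,True)[:,0]+[285,255]).tolist())
x,Rc=cur();print(x,r.sense()['clock'])
E
```

```text
purple [ 252.174 -342.02    72.551] [ 661.053 -325.686   63.954] pink [ 372.252 -490.207   18.38 ]
yellow [308.616 251.896] [(array([307.8  , 256.145]), np.int32(110))]
yellow [389.737 184.081] [(array([389.772, 184.494]), np.int32(79))]
24 [467, -316] [[294.0, 289.0], [360.0, 266.0], [376.0, 307.0], [312.0, 328.0]]
24 [465, -319] [[292.0, 291.0], [359.0, 268.0], [375.0, 309.0], [311.0, 329.0]]
24 [471, -313] [[297.0, 287.0], [363.0, 264.0], [379.0, 305.0], [315.0, 326.0]]
29 [467, -316] [[293.0, 292.0], [357.0, 264.0], [377.0, 304.0], [315.0, 329.0]]
29 [465, -319] [[292.0, 294.0], [356.0, 266.0], [376.0, 305.0], [314.0, 331.0]]
29 [471, -313] [[296.0, 290.0], [360.0, 263.0], [380.0, 302.0], [318.0, 328.0]]
hull [[312, 263], [325, 257], [359, 265], [374, 310], [353, 318]]
[526.952  12.702 288.432] 14.95
```

```bash
python3 - <<'E'
from plan import *
x,Rc=cur();Rt=R.from_euler('xyz',[np.pi,0,np.radians(115)])
print('rotvec',(Rc.inv()*Rt).as_rotvec(),'start delta in tgt tool',Rt.inv().apply(np.array([377,-358,240])-x),Rt.as_matrix())
E
```

```text
rotvec [0.344 0.286 0.698] start delta in tgt tool [-272.598 -292.569   48.432] [[-0.423  0.906  0.   ]
 [ 0.906  0.423  0.   ]
 [ 0.     0.    -1.   ]]
```

>>> {"op": "arm_command", "data": {
  "deltas": [
    {"hand":0,"tx":0,"ty":0,"tz":0,"wx":0.0688,"wy":0.0572,"wz":0.1396},
    {"hand":0,"tx":0,"ty":0,"tz":0,"wx":0.0688,"wy":0.0572,"wz":0.1396},
    {"hand":0,"tx":0,"ty":0,"tz":0,"wx":0.0688,"wy":0.0572,"wz":0.1396},
    {"hand":0,"tx":0,"ty":0,"tz":0,"wx":0.0688,"wy":0.0572,"wz":0.1396},
    {"hand":0,"tx":0,"ty":0,"tz":0,"wx":0.0688,"wy":0.0572,"wz":0.1396}
  ]
}}

```text
clock: 15.58
eef_pos: [526.7, 13.1, 286.1]
tcp_rot: [-3.135, -0.003, 2.003]
contact_force: [-0.4, -0.1, -0.3]
opening: 0.001
grasp_force: 0.0
```

>>> {"op": "arm_command", "data": {
  "deltas": [
    {"hand":0,"tx":-34,"ty":-36.6,"tz":6,"wx":0,"wy":0,"wz":0},
    {"hand":0,"tx":-34,"ty":-36.6,"tz":6,"wx":0,"wy":0,"wz":0},
    {"hand":0,"tx":-34,"ty":-36.6,"tz":6,"wx":0,"wy":0,"wz":0},
    {"hand":0,"tx":-34,"ty":-36.6,"tz":6,"wx":0,"wy":0,"wz":0},
    {"hand":0,"tx":-34,"ty":-36.6,"tz":6,"wx":0,"wy":0,"wz":0},
    {"hand":0,"tx":-34,"ty":-36.6,"tz":6,"wx":0,"wy":0,"wz":0},
    {"hand":0,"tx":-34,"ty":-36.6,"tz":6,"wx":0,"wy":0,"wz":0},
    {"hand":0,"tx":-34,"ty":-36.6,"tz":6,"wx":0,"wy":0,"wz":0}
  ]
}}

```text
clock: 16.58
eef_pos: [375.5, -358.6, 238.0]
tcp_rot: [-3.14, -0.003, 2.007]
contact_force: [1.5, 0.3, 0.1]
opening: 0.007
grasp_force: 0.0
```

```bash
python3 - <<'E'
from plan import *
x,Rc=cur();Rt=R.from_euler('xyz',[np.pi,0,np.radians(115)])
print(x,r.sense()['clock'],'rot',(Rc.inv()*Rt).as_rotvec(),Rc.inv().apply(np.array([377,-358,110])-x))
a=grab('scene');b=grab('side')
for f in(a,b):
    h=cv2.cvtColor(f['image'],cv2.COLOR_RGB2HSV);m=cv2.inRange(h,(0,190,110),(6,255,255));c,l,st,ce=cv2.connectedComponentsWithStats(m)
    print([(ce[i].round(1).tolist(),st[i].tolist()) for i in range(1,c) if st[i,4]>8])
E
```

```text
[ 375.466 -358.649  237.962] 16.575 rot [-0.002 -0.003  0.   ] [ -0.493   1.913 127.958]
[([217.9, 140.1], [216, 132, 5, 18, 78]), ([247.0, 169.9], [245, 161, 5, 19, 88]), ([307.5, 240.7], [303, 236, 9, 8, 22])]
[([288.7, 291.9], [281, 286, 16, 13, 64]), ([231.4, 364.5], [222, 358, 22, 15, 114])]
```

>>> {"op": "arm_command", "data": {
  "deltas": [
    {"hand":0,"tx":0,"ty":0,"tz":45,"wx":0,"wy":0,"wz":0},
    {"hand":0,"tx":0,"ty":0,"tz":45,"wx":0,"wy":0,"wz":0},
    {"hand":0,"tx":0,"ty":0,"tz":38,"wx":0,"wy":0,"wz":0},
    {"hand":0,"tx":0,"ty":15,"tz":0,"wx":0,"wy":0,"wz":0},
    {"hand":0,"tx":0,"ty":15,"tz":0,"wx":0,"wy":0,"wz":0},
    {"hand":0,"tx":0,"ty":15,"tz":0,"wx":0,"wy":0,"wz":0},
    {"hand":0,"tx":0,"ty":15,"tz":0,"wx":0,"wy":0,"wz":0},
    {"hand":0,"tx":0,"ty":15,"tz":0,"wx":0,"wy":0,"wz":0}
  ]
}}

```text
clock: 17.68
eef_pos: [449.1, -327.9, 117.1]
tcp_rot: [3.138, 0.009, 2.008]
contact_force: [-1.9, -1.9, 8.0]
opening: 0.003
grasp_force: 3.5
```

>>> {"op": "arm_command", "data": {
  "deltas": [
    {"hand":0,"tx":0,"ty":10,"tz":0,"wx":0,"wy":0,"wz":0},
    {"hand":0,"tx":0,"ty":8,"tz":0,"wx":0,"wy":0,"wz":0},
    {"hand":0,"tx":0,"ty":7,"tz":0,"wx":0,"wy":0,"wz":0}
  ]
}}

```text
clock: 18.05
eef_pos: [467.7, -314.9, 112.4]
tcp_rot: [-3.141, -0.0, 2.008]
contact_force: [-2.1, -1.7, 0.2]
opening: -0.001
grasp_force: 0.8
```

>>> {"op": "arm_command", "data": {
  "deltas": [
    {"hand":0,"tx":0,"ty":4,"tz":0,"wx":0,"wy":0,"wz":0},
    {"hand":0,"tx":0,"ty":3,"tz":0,"wx":0,"wy":0,"wz":0}
  ]
}}

```text
clock: 18.3
eef_pos: [473.1, -311.9, 111.7]
tcp_rot: [-3.14, -0.002, 2.007]
contact_force: [-1.5, -0.8, -0.3]
opening: 0.003
grasp_force: 0.8
```

```bash
cat > tip.py <<'E'
from plan import *
s=r.sense();print(s['clock'],s['eef_pos'],s['contact_force'])
a=grab('scene');b=grab('side')
d=np.array([.906,.423,0]);
for th in (0,.5,.85,1.0):
    t=np.array([467,-316,40])+88*(np.sin(th-.5)*d+np.cos(th-.5)*np.array([0,0,1])); print(th,proj(a,t),proj(b,t))
for f in(a,b):
    h=cv2.cvtColor(f['image'],cv2.COLOR_RGB2HSV);m=cv2.inRange(h,(0,170,90),(6,255,255));c,l,st,ce=cv2.connectedComponentsWithStats(m)
    print([(ce[i].round(1).tolist(),st[i].tolist()) for i in range(1,c) if st[i,4]>8])
E
python3 tip.py
```

```text
18.3 [ 473.094 -311.932  111.736] [-1.462 -0.757 -0.273]
0 [249.079 170.311] [288.853 290.226]
0.5 [247.88  176.523] [306.414 280.342]
0.85 [247.386 184.627] [318.689 276.969]
1.0 [247.289 188.784] [323.429 276.555]
[([217.9, 140.1], [216, 132, 5, 18, 77]), ([243.8, 184.6], [241, 179, 7, 13, 59]), ([307.7, 240.6], [303, 236, 9, 8, 25])]
[([320.6, 279.6], [315, 270, 12, 20, 99]), ([232.1, 365.0], [222, 358, 22, 15, 161])]
```

>>> {"op": "arm_command", "data": {
  "deltas": [
    {"hand":0,"tx":0,"ty":4,"tz":0,"wx":0,"wy":0,"wz":0},
    {"hand":0,"tx":0,"ty":3,"tz":0,"wx":0,"wy":0,"wz":0}
  ]
}}

```text
clock: 18.65
eef_pos: [479.7, -309.2, 112.0]
tcp_rot: [-3.14, -0.001, 2.007]
contact_force: [-1.0, -1.2, -1.3]
opening: 0.001
grasp_force: 0.8
```

>>> {"op": "arm_command", "data": {
  "deltas": [
    {"hand":0,"tx":0,"ty":3,"tz":0,"wx":0,"wy":0,"wz":0},
    {"hand":0,"tx":0,"ty":0,"tz":0,"wx":0,"wy":0,"wz":0}
  ]
}}

```text
clock: 18.9
eef_pos: [482.7, -308.0, 112.1]
tcp_rot: [-3.141, -0.0, 2.008]
contact_force: [-0.7, 0.5, -0.1]
opening: -0.001
grasp_force: 0.4
```

```bash
python3 tip.py
```

```text
18.9 [ 482.712 -307.966  112.138] [-0.71   0.497 -0.054]
0 [249.079 170.311] [288.853 290.226]
0.5 [247.88  176.523] [306.414 280.342]
0.85 [247.386 184.627] [318.689 276.969]
1.0 [247.289 188.784] [323.429 276.555]
[([217.9, 140.0], [216, 132, 5, 18, 76]), ([243.3, 188.0], [240, 183, 8, 11, 53]), ([307.6, 240.4], [303, 236, 10, 8, 27])]
[([397.1, 169.7], [396, 168, 3, 4, 9]), ([324.4, 279.6], [318, 271, 14, 19, 103]), ([232.4, 365.2], [222, 358, 22, 16, 164])]
```

>>> {"op": "arm_command", "data": {
  "deltas": [
    {"hand":0,"tx":0,"ty":2,"tz":0,"wx":0,"wy":0,"wz":0},
    {"hand":0,"tx":0,"ty":1,"tz":0,"wx":0,"wy":0,"wz":0}
  ]
}}

```text
clock: 19.25
eef_pos: [484.4, -307.0, 112.0]
tcp_rot: [-3.139, -0.001, 2.008]
contact_force: [-7.2, -4.1, 1.1]
opening: -0.002
grasp_force: 3.2
```

The lever is at its stop, with the force up to 8 N. I back off and lift clear.

>>> {"op": "arm_command", "data": {
  "deltas": [
    {"hand":0,"tx":0,"ty":-15,"tz":0,"wx":0,"wy":0,"wz":0},
    {"hand":0,"tx":0,"ty":-15,"tz":0,"wx":0,"wy":0,"wz":0},
    {"hand":0,"tx":0,"ty":0,"tz":-50,"wx":0,"wy":0,"wz":0},
    {"hand":0,"tx":0,"ty":0,"tz":-55,"wx":0,"wy":0,"wz":0},
    {"hand":0,"tx":0,"ty":0,"tz":-55,"wx":0,"wy":0,"wz":0},
    {"hand":0,"tx":0,"ty":0,"tz":0,"wx":0,"wy":0,"wz":0},
    {"hand":0,"tx":0,"ty":0,"tz":0,"wx":0,"wy":0,"wz":0}
  ]
}}

```text
clock: 20.12
eef_pos: [457.4, -319.6, 271.8]
tcp_rot: [-3.141, -0.001, 2.007]
contact_force: [0.9, 0.0, -0.3]
opening: -0.001
grasp_force: 0.0
```

```bash
python3 tip.py; python3 - <<'E'
from plan import *
grab('scene','s9.png')
E
```

```text
20.125 [ 457.376 -319.58   271.772] [ 0.908  0.016 -0.305]
0 [249.079 170.311] [288.853 290.226]
0.5 [247.88  176.523] [306.414 280.342]
0.85 [247.386 184.627] [318.689 276.969]
1.0 [247.289 188.784] [323.429 276.555]
[([217.9, 140.2], [216, 132, 5, 18, 79]), ([243.3, 188.6], [240, 184, 8, 10, 51]), ([307.7, 240.7], [303, 236, 9, 8, 26])]
[([324.4, 279.8], [318, 271, 14, 19, 108]), ([232.3, 365.2], [222, 358, 23, 16, 169])]
```

View pics/s9.png

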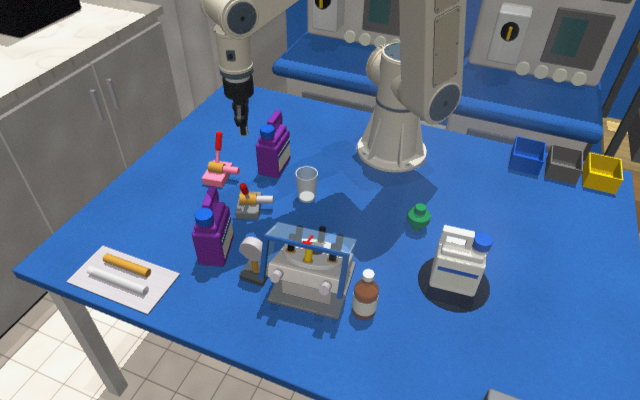

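The final view shows the jug upright on the mat at (460,262) and the yellow port under the pointer at (308,255). The grey valve's lever is fully over at (243,188). The bottle, gauge, beaker and filter have not moved and the arm is clear, so I hand in.

```bash
python3 -c "
from rig import r
print(r.sign_off())"
```

```text
the job is handed in; nothing more can be done
None
```

The job is handed in at about 20 s of the 67 s limit: the jug is upright and released on the mat, the yellow port is settled at the pointer, the valve is fully open and the arm is clear; the hand-in returned no verdict.

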